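# Tip a power module onto its heat sink and clamp it in the cradle

## Task

Stand the yellow-capped power module on the rubber mat and let go, then tip it over with a light push high on its side (do not turn it over in the grip) so that it comes to lie on the mat on its silver heat-sink fins. Take it up again, lay it fins down in the wooden cradle with its yellow end towards the grey end stop, and slide the orange jaw up until the module is held between jaw and stop. Leave the other modules and the things on the bench where they are.

Things in the scene. Friction and masses are not known exactly. Their poses are not given: they have to be found in the camera images.
- yellow_module_center (a point): Centre of the yellow-capped black box to work on: 48 mm (x) by 52 mm (y) by 120 mm (z), about 0.4 kg, first standing, fins roughly away from the robot. +z points to the yellow end. The +x face carries the silver heat-sink fins (24 mm from here); the -x face has a white plate and two brass dots. Standing, grip it near the top (the gripper's body must clear it); it topples once leaned 22 degrees.
- yellow_module: The same yellow-capped module; this origin is the centre of its plain end (its underside when standing), axes as for its centre.
- yellow_module_cap (a point): Centre of the outer surface of the module's yellow end, 60 mm from its centre; axes as for its centre.
- mat_top (a point): Centre of the top surface of the dark rubber mat with two thin green lines, 260 mm (x) by 140 mm (y), 6 mm thick, fixed to the bench. Large enough for the module to fall along its x direction.
- cradle_seat (a point): Point on the floor and centre line of the fixed wooden slatted cradle, 16 mm above the bench. +x runs along it to the grey stop, whose face is at x = 100 mm. Floor x -160 to 130 mm, 120 mm wide. Four orange guides, 12 mm high and 12 mm thick, leave a 62 mm wide channel for the module; they span x -50 to -15 and 62 to 100 mm on both sides, and between them the sides are open for fingers.
- stop_face (a point): Foot of the grey end stop's face (45 mm high, 90 mm wide) on the cradle's centre line, at floor level. Same axes as the cradle; the module goes on its -x side.
- jaw (a joint): Travel of the sliding orange jaw towards the stop, in m (0 to 0.105): its front face is at cradle x = -105 mm + travel. It reads 0.085 when it holds the module against the stop. It takes some 2 N to slide, plus the module's friction (up to 6 N) when it pushes that, and stays where it is left.
- jaw_back (a point): Centre of the rear face of the orange jaw block, the face away from the stop (30 mm behind its front face). The block is 50 mm wide, 42 mm high; this point is 38 mm above the bench, the block's top 60 mm. A black knob 18 mm across stands 30 mm above the block, its axis 15 mm in front of this point. Axes as for the cradle.
- red_module_center (a point): Centre of a standing module of the same shape with a red cap; leave it alone.
- blue_module_center (a point): Centre of a standing module of the same shape with a blue cap; leave it alone.
- tape_mid (a point): Centre of a roll of blue tape lying flat, 90 mm across, 24 mm high; leave alone.
- screwdriver_grip (a point): Handle of a yellow screwdriver 180 mm long lying on the bench; leave alone.
- jar_mid (a point): Centre of a jar with a red lid, 60 mm across, 75 mm high; leave alone.
- can_mid (a point): Centre of a white can, 52 mm across, 110 mm high; leave alone.
- mat: The same mat; this origin is the centre of its underside, on the bench.

How it is judged:
By the outcome, as a careful person would: the job done as asked, in the order asked, and still so for the second after the job is handed in, with the robot touching nothing.
It also fails if it takes over 64 s, if anything falls off the work surface, if the arm or the gripper's body presses on something with over 40 N, if the wrist force passes 120 N, or if a joint passes its speed limit or range.

## Robot

A 6-joint arm with a two-finger parallel gripper is mounted at the origin on the work surface. World frame = base frame: x ahead of the robot, y to its left, z up, the work surface at z = 0. Lengths are in m, angles in rad, forces in N, time in s.
With the tool pointing down it reaches from about 0.25 to 0.725 m from the base axis. Payload 4 kg.
Tool frame: the origin (TCP) lies midway between the tips of the shut fingers; the grasp point (between the pads) lies 19 mm behind it; z points along the fingers, y is the line along which they close (so a half turn about z gives the same grasp; the last joint's range is limited). The gripper opens to 85 mm and grips with 20 to 120 N. Pads are 22 mm wide; open, the fingers measure 114 mm over their backs; the gripper's body (76 mm by 85 mm) begins 54 mm behind the grasp point. The pads swing forward as they close: fully open they stand 13 mm farther back than shut.
Start: joints at [1.249, 0.241, 0.005, 1.335, 0, 1.571], TCP at [0.158, 0.474, 0.231] pointing down, gripper open.
Joint ranges: [-2.72, 2.72], [-1.05, 1.87], [-1.09, 1.28], [-1.99, 2.15], [-1.42, 1.44], [-3.14, 3.14]. Speed limits (rad/s): [2.79, 2.79, 3.14, 3.14, 3.14, 3.14].

## Interface

Orientations are given as a unit quaternion [x, y, z, w].
In Python, from workcell import status, camera, get_calibration, ticket gives the robot as it stands.
- The arm moves only by the shell command python3 -m creep 'ROWS' [OPENING]. ROWS is JSON, a list of rows, each a list of 6 numbers: the shift along the world's x, y, z in cm, then the turn, a rotation vector about the world's x, y, z in degrees. A call has 1 to 8 rows; each row shifts and turns the commanded pose from where the row before left it; what a row does not reach is not made up. A row lasts 1/10 s, in which the tool goes at most 50 mm and 8.59 degrees, less where a joint would pass 70% of its speed; a pose out of reach is approached as far as the arm can. A call is refused whole if a number of a shift passes 5 or a number of a turn 8.59, either way. A call with a gripper value outside its range is refused whole. OPENING is the opening, from -1 (shut) to 1 (fully open), so that 0 is half open, set as the call begins (- or left out, the last holds). The fingers move at their own pace and stop on an object; the grip force is fixed at half the most. Time passes only in rows, so rows that do not move let the fingers close. It gives the time, the measured TCP pose, the force, the opening and the grip force at its end, in the units of the state.
- status.get_obs(): the state, without advancing time (a new reading comes with each control period).
- camera(name): name is "side" or "top"; returns the picture (384x512x3 uint8, red, green, blue); there is no depth.
- get_calibration(name): a dict with "fx", "fy", "cx", "cy" (pixels), "k1" (the pictures are not rectified: a ray, as slopes to the right and down, at radius r is drawn at 1 + k1 r^2 times it, then the intrinsics apply), "rvec" (rotation vector, rad) and "tvec" (3), from world to camera coordinates, as OpenCV has them. Camera axes: x right, y down, z forward; pixel columns grow to the right and rows downward; lengths in m; the calibration is good to about 2 mm. A picture is of the moment at which its call begins. get_calibration takes no time and is no camera call.
- ticket.job_done(): hands the job in; it is judged then, once.
The state is a dict: "clock": time; "joint_pos": joint angles; "joint_vel": joint speeds; "tau": joint torques, N m; "eef_pos": TCP position; "tool_rot": TCP orientation; "ft_force": force on the tool from outside, world axes, zero at the start; "ft_torque": the same for the moment, N m; "grip_width": finger opening in m; "grasp_force": force on a finger pad.
Only numpy, scipy, OpenCV 4.12 (cv2) and the standard library are available. Lean on these libraries where they do the work, as an engineer would, in place of code of your own. Each camera call takes 0.05 s, during which the arm holds its last target. There are 200 camera calls.

## Working session

There is one attempt and no reset: what is moved stays moved. The work goes in short steps, Python scripts to look and compute and a shell command to move; the robot and the scene stay as the last step left them, time stands still between calls to the robot, and variables do not carry over. Pictures are saved under pics/ and viewed, at most 10 in all, crops included, and the job is handed in when it is done.

```bash
mkdir -p pics; ls; python3 - <<'E'
from workcell import status, camera, get_calibration
import cv2
for n in("top","side"):
    im=camera(n); cv2.imwrite(f"pics/{n}0.png",im[:,:,::-1]); c=get_calibration(n); print(n,c)
print(status.get_obs())
E
```

```text
pics
top {'fx': 457.5814475057888, 'fy': 457.5814475057888, 'cx': 260.1431942027511, 'cy': 191.33451224842415, 'k1': -0.1254938757093688, 'rvec': array([ 2.12433033, -2.17573116,  0.11130885]), 'tvec': array([0.05959413, 0.60411261, 1.29592758])}
side {'fx': 478.31788068892234, 'fy': 478.31788068892234, 'cx': 253.03869067339042, 'cy': 187.52544897522316, 'k1': -0.2051728078786976, 'rvec': array([ 0.32153663, -2.67255119,  1.34045205]), 'tvec': array([0.6084571 , 0.13371575, 1.12190731])}
{'clock': 0.1, 'joint_pos': array([ 1.24899456e+00,  2.41330769e-01,  3.87178122e-03,  1.33521806e+00,
       -8.77452118e-06,  1.57077943e+00]), 'joint_vel': array([-0.00106942, -0.00109108,  0.00272671, -0.00188217, -0.00016197,
        0.00114762]), 'tau': array([ 4.89970753e-04, -3.73137081e+01,  2.53010774e+01,  1.08738404e-02,
        2.80130581e-05,  7.84452503e-07]), 'eef_pos': array([0.15796147, 0.47379509, 0.23051032]), 'tool_rot': array([ 1.60199104e-01,  9.87084273e-01, -9.28917028e-04, -1.46330277e-04]), 'ft_force': array([-0.98110803,  0.03697561, -1.19776526]), 'ft_torque': array([-0.00183525, -0.00615874, -0.01730829]), 'grasp_force': 0.0, 'grip_width': 0.08546063090674211}
```

View pics/top0.png

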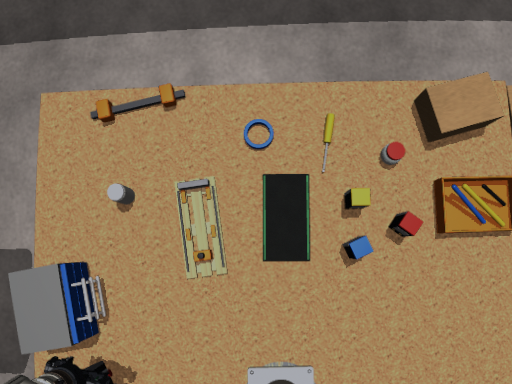

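View pics/side0.png

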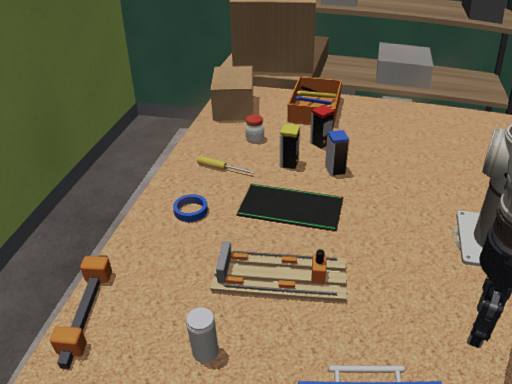

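The top view shows the yellow module at (361,197), red at (410,223), blue at (360,248), the mat at (286,217), and the cradle at (202,228) with its stop at (193,184). I'll enlarge for corners.

```bash
cat > h.py <<'E'
import numpy as np, cv2
from workcell import status, camera, get_calibration
def cal(n):
    c=get_calibration(n); K=np.array([[c['fx'],0,c['cx']],[0,c['fy'],c['cy']],[0,0,1]])
    return K,np.array([c['k1'],0,0,0,0.]),np.array(c['rvec']),np.array(c['tvec'])
def unproj(n,uv,z):
    K,d,r,t=cal(n); R=cv2.Rodrigues(r)[0]
    p=cv2.undistortPointsIter(np.array(uv,float).reshape(-1,1,2),K,d,None,None,(3,50,1e-9)).reshape(-1,2)
    o=-R.T@t; v=np.c_[p,np.ones(len(p))]@R
    z=np.broadcast_to(z,len(p))
    return o+v*((z-o[2])/v[:,2])[:,None]
def proj(n,P):
    K,d,r,t=cal(n); return cv2.projectPoints(np.array(P,float).reshape(-1,1,3),r,t,K,d)[0].reshape(-1,2)
def crop(n,im,x0,y0,x1,y1,s,f):
    cv2.imwrite(f,cv2.resize(im[y0:y1,x0:x1,::-1],None,fx=s,fy=s,interpolation=cv2.INTER_CUBIC))
E
python3 - <<'E'
from h import *
t=cv2.imread("pics/top0.png")[:,:,::-1]; s=cv2.imread("pics/side0.png")[:,:,::-1]
crop("top",t,170,165,430,285,3,"pics/topc.png")
crop("side",s,205,95,365,305,2.85,"pics/sidec.png")
print(unproj("top",[(361,197),(286,217),(193,184),(202,255)],[.12,.006,.03,.06]))
E
```

```text
[[ 0.57273349 -0.23143894  0.12      ]
 [ 0.53072371 -0.02915921  0.006     ]
 [ 0.63303622  0.24294599  0.03      ]
 [ 0.42492297  0.2137187   0.06      ]]
```

View pics/topc.png

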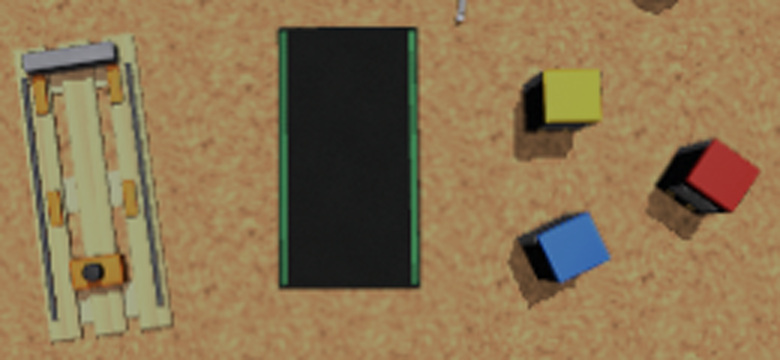

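View pics/sidec.png

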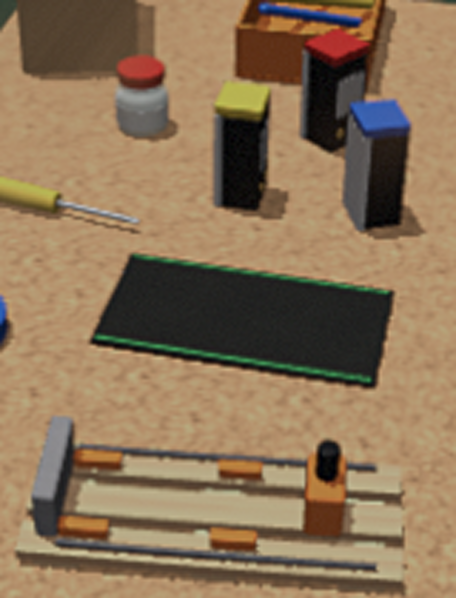

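The crops give these positions:
- **Cap:** quad around (571,98) in the top crop.
- **Mat:** corners (279,28), (417,28), (419,288), (279,288).
- **Cradle:** corners (15,52), (132,36), (172,325), (52,342).
- **Jaw:** knob near (93,271).
- **Module fins:** they face +x, which is left in the side view.

```bash
cat >> h.py <<'E'
def tc(p): return (np.array(p,float)+.5)/3-.5+[170,165]
def capmask(im):
    h=cv2.cvtColor(np.ascontiguousarray(im),cv2.COLOR_RGB2HSV); return cv2.inRange(h,(24,130,90),(36,255,255))
E
python3 - <<'E'
from h import *
t=cv2.imread("pics/top0.png")[:,:,::-1]; s=cv2.imread("pics/side0.png")[:,:,::-1]
m=capmask(t)[185:215,335:385]
c=max(cv2.findContours(m,0,2)[0],key=cv2.contourArea)+[335,185]
P=unproj("top",c.reshape(-1,2),.12)[:,:2]
print("cap",cv2.minAreaRect(P.astype(np.float32)*1000),cv2.contourArea(c))
M=unproj("top",tc([(279,28),(417,28),(419,288),(279,288)]),.006);print("mat",M,M.mean(0))
C=unproj("top",tc([(15,52),(132,36),(172,325),(52,342)]),.016);print("cradle",C)
f=(C[0]+C[1])/2;b=(C[2]+C[3])/2;d=f-b;L=np.linalg.norm(d);d/=L
print(L,np.degrees(np.arctan2(d[1],d[0])),"seat",b+.160*d, f-.130*d)
print("knob",unproj("top",tc([(93,271)]),.09))
# stop top face corners
S=unproj("top",tc([(22,58),(112,43),(117,58),(26,74)]),.061);print("stop",S)
# check with side: cap centre
m=capmask(s)[120:140,275:305];q=np.argwhere(m).mean(0)[::-1]+[275,120];print(q,"side cap reproj",proj("side",[(.573,-.231,.115)]))
z=lambda p:(np.array(p,float)+.5)/2.85-.5+[205,95]
print("side mat",unproj("side",z([(133,255),(391,291),(374,382),(93,342)]),.006))
print("side cradle near corners",unproj("side",z([(18,560),(402,588)]),0.0), unproj("side",z([(402,572)]),0.016))
E
```

```text
cap ((574.1883544921875, -229.89080810546875), (51.976932525634766, 46.759010314941406), 88.57716369628906) 293.0
mat [[ 0.66131535  0.03691136  0.006     ]
 [ 0.65782748 -0.100828    0.006     ]
 [ 0.40063433 -0.09403008  0.006     ]
 [ 0.40396348  0.04291101  0.006     ]] [ 0.53093516 -0.02875893  0.006     ]
cradle [[0.64251867 0.30058958 0.016     ]
 [0.65550332 0.18308209 0.016     ]
 [0.37064906 0.14753666 0.016     ]
 [0.35609402 0.26523294 0.016     ]]
0.28783098857555445 7.074866358163089 seat [0.52215331 0.22609138 0.016     ] [0.52000081 0.22582424 0.016     ]
knob [[0.42541715 0.21303626 0.09      ]]
stop [[0.62983639 0.2844653  0.061     ]
 [0.64211572 0.19709484 0.061     ]
 [0.62743989 0.1923877  0.061     ]
 [0.61419954 0.28057457 0.061     ]]
[289.93902439 129.0304878 ] side cap reproj [[291.13292092 128.77803663]]
side mat [[ 0.6567142  -0.09160955  0.006     ]
 [ 0.40500551 -0.08879866  0.006     ]
 [ 0.40583241  0.04349444  0.006     ]
 [ 0.65847111  0.04455411  0.006     ]]
side cradle near corners [[0.64542226 0.30081357 0.        ]
 [0.35758351 0.26352902 0.        ]] [[0.35945027 0.26195285 0.016     ]]
```

```bash
python3 -m creep '[[2,-3.4,0,0,0,0.8],[2,-3.4,0,0,0,0.8],[2,-3.4,0,0,0,0.8],[2,-3.4,0,0,0,0.8],[2,-3.4,0,0,0,0.8],[2,-3.4,0,0,0,0.8],[2,-3.4,0,0,0,0.8],[2,-3.4,0,0,0,0.8]]' 1
python3 -m creep '[[2,-3.4,0,0,0,0.8],[2,-3.4,0,0,0,0.8],[2,-3.4,0,0,0,0.8],[2,-3.4,0,0,0,0.8],[2,-3.4,0,0,0,0.8],[2,-3.4,0,0,0,0.8],[2,-3.4,0,0,0,0.8],[2,-3.4,0,0,0,0.8]]' 1
python3 -c "
from workcell import status;o=status.get_obs();print(o['joint_pos'])"
```

```text
clock: 0.9
eef_pos: [0.3184, 0.2008, 0.2311]
tool_rot: [0.104, 0.995, -0.0, -0.0]
ft_force: [0.4, 0.7, -0.7]
grip_width: 0.0852
grasp_force: 0.0
clock: 1.7
eef_pos: [0.4784, -0.0713, 0.2309]
tool_rot: [0.049, 0.999, 0.0, -0.0]
ft_force: [1.0, 1.5, 0.6]
grip_width: 0.0854
grasp_force: 0.0
[-1.47967633e-01  2.09146659e-01 -3.66004268e-02  1.32584324e+00
  1.80796352e-04 -4.97787875e-02]
```

```bash
python3 -m creep '[[1.92,-3.2,0,0,0,0.84],[1.92,-3.2,0,0,0,0.84],[1.92,-3.2,0,0,0,0.84],[1.92,-3.2,0,0,0,0.84],[1.92,-3.2,0,0,0,0.84],[0,0,-2,0,0,0],[0,0,-2,0,0,0],[0,0,0,0,0,0]]' 1
python3 - <<'E'
from h import *
s=camera("side");t=camera("top")
a=cv2.resize(s[60:200,220:370,::-1],None,fx=3,fy=3,interpolation=2);b=cv2.resize(t[150:275,300:415,::-1],(386,420),interpolation=2)
cv2.imwrite("pics/p5.png",np.hstack([a,b[:, :340]]))
E
```

```text
clock: 2.5
eef_pos: [0.5719, -0.2292, 0.1871]
tool_rot: [0.013, 1.0, 0.001, -0.004]
ft_force: [-0.1, 0.4, -0.2]
grip_width: 0.0853
grasp_force: 0.0
```

View pics/p5.png

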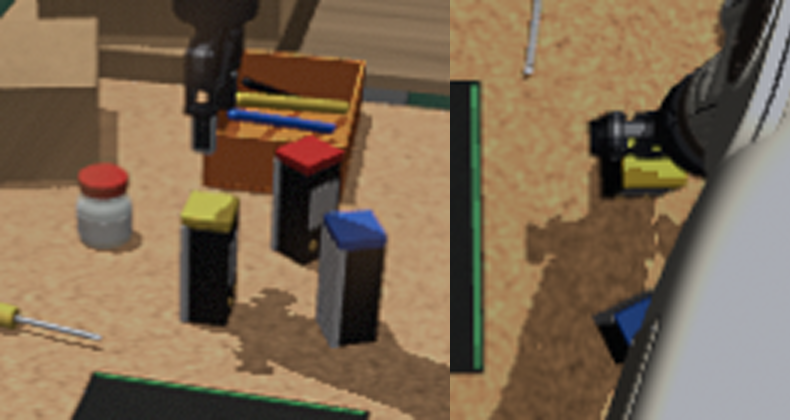

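The gripper sits above the yellow cap (side crop (205,130) over (210,210)), with the fingers either side in y. Next I descend and grip.

```bash
python3 -m creep '[[0,0,-2.5,0,0,0],[0,0,-2.5,0,0,0],[0,0,-2.5,0,0,0],[0,0,-2,0,0,0],[0,0,-1.2,0,0,0],[0,0,0,0,0,0]]' 1
python3 -m creep '[[0,0,0,0,0,0],[0,0,0,0,0,0],[0,0,0,0,0,0],[0,0,0,0,0,0],[0,0,0,0,0,0],[0,0,0,0,0,0]]' -1
```

```text
clock: 3.2
eef_pos: [0.5735, -0.2291, 0.0836]
tool_rot: [0.012, 1.0, 0.0, -0.001]
ft_force: [-0.3, -0.7, -0.6]
grip_width: 0.0856
grasp_force: 0.0
clock: 3.8
eef_pos: [0.5756, -0.2303, 0.0863]
tool_rot: [0.013, 1.0, -0.001, 0.002]
ft_force: [0.7, 0.3, 6.4]
grip_width: 0.0512
grasp_force: 64.5
```

```bash
python3 -m creep '[[0,0,2,0,0,0],[0,0,2,0,0,0],[0,0,2,0,0,0],[0,2.5,0,0,0,0],[0,3,0,0,0,0],[0,3,0,0,0,0],[-2,3,0,0,0,0],[-2,3,0,0,0,0]]'
python3 -m creep '[[-2.5,2.5,0,0,0,0],[-2.5,2,0,0,0,0],[-2,1,0,0,0,0],[0,0.2,0,0,0,0],[0,0,-2,0,0,0],[0,0,0,0,0,0],[0,0,0,0,0,0]]'
python3 - <<'E'
from h import *
s=camera("side")
cv2.imwrite("pics/p6.png",cv2.resize(s[60:260,200:400,::-1],None,fx=2.8,fy=2.8,interpolation=2))
print(status.get_obs()['eef_pos'])
E
```

```text
clock: 4.6
eef_pos: [0.5327, -0.0833, 0.143]
tool_rot: [0.012, 1.0, 0.0, -0.001]
ft_force: [1.1, -0.0, -4.5]
grip_width: 0.0514
grasp_force: 64.0
clock: 5.3
eef_pos: [0.4636, -0.0278, 0.1238]
tool_rot: [0.013, 1.0, 0.0, -0.001]
ft_force: [0.0, 0.4, -3.8]
grip_width: 0.0511
grasp_force: 63.9
[ 0.46425542 -0.0279015   0.12433504]
```

View pics/p6.png

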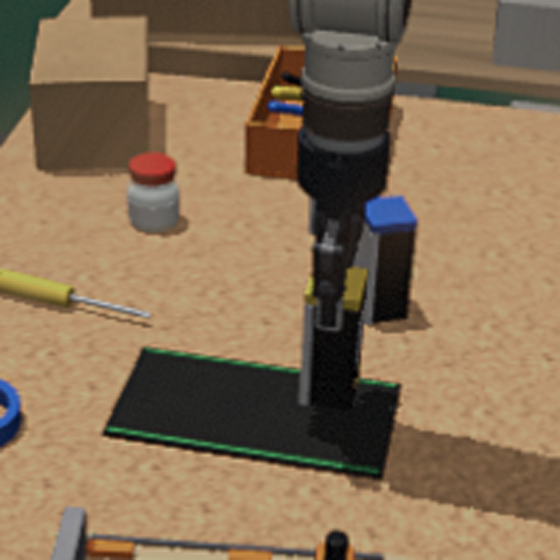

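The module hangs upright over the robot end of the mat, at (335,360) in the crop. I'll lower it in small steps until contact.

```bash
python3 -m creep '[[0,0,-1,0,0,0],[0,0,-1,0,0,0],[0,0,-0.5,0,0,0],[0,0,-0.2,0,0,0],[0,0,-0.2,0,0,0],[0,0,0,0,0,0],[0,0,0,0,0,0]]'; python3 -m creep '[[0,0,-0.2,0,0,0],[0,0,0,0,0,0],[0,0,0,0,0,0]]'
```

```text
clock: 6.05
eef_pos: [0.4644, -0.0277, 0.0955]
tool_rot: [0.013, 1.0, -0.0, 0.0]
ft_force: [0.1, 0.3, -3.5]
grip_width: 0.0512
grasp_force: 64.1
clock: 6.35
eef_pos: [0.4641, -0.0277, 0.0933]
tool_rot: [0.013, 1.0, 0.0, 0.0]
ft_force: [0.2, -0.3, -4.1]
grip_width: 0.0508
grasp_force: 64.1
```

```bash
python3 -m creep '[[0,0,-0.1,0,0,0],[0,0,0,0,0,0],[0,0,0,0,0,0]]';  python3 -m creep '[[0,0,-0.1,0,0,0],[0,0,0,0,0,0],[0,0,0,0,0,0]]'
```

```text
clock: 6.65
eef_pos: [0.4642, -0.0277, 0.0923]
tool_rot: [0.013, 1.0, -0.0, 0.0]
ft_force: [0.9, 0.1, -4.2]
grip_width: 0.0513
grasp_force: 64.4
clock: 6.95
eef_pos: [0.4643, -0.0277, 0.0923]
tool_rot: [0.013, 1.0, -0.0, 0.0]
ft_force: [-2.8, -0.6, 5.5]
grip_width: 0.0512
grasp_force: 65.1
```

Contact. I'll release and go straight up.

```bash
python3 -m creep '[[0,0,0,0,0,0],[0,0,0,0,0,0],[0,0,0,0,0,0],[0,0,0,0,0,0],[0,0,0,0,0,0],[0,0,0,0,0,0]]' 1; python3 -m creep '[[0,0,1,0,0,0],[0,0,2,0,0,0],[0,0,3,0,0,0],[0,0,3,0,0,0],[-3,0,0,0,0,0],[-3,0,0,0,0,0],[-3,0,0,0,0,0],[0,0,0,0,0,0]]' -1
python3 - <<'E'
from h import *
s=camera("side");t=camera("top")
a=cv2.resize(s[60:260,200:400,::-1],None,fx=2.1,fy=2.1,interpolation=2);b=cv2.resize(t[150:290,230:355,::-1],(375,420),interpolation=2)
cv2.imwrite("pics/p7.png",np.hstack([a,b]))
m=capmask(s)[130:190,290:350];q=np.argwhere(m);print(len(q),q.mean(0)[::-1]+[290,130], proj("side",[(.464,-.028,.12)]))
E
```

```text
clock: 7.55
eef_pos: [0.4642, -0.0277, 0.0913]
tool_rot: [0.013, 1.0, 0.0, -0.0]
ft_force: [-0.4, 0.4, 0.5]
grip_width: 0.0855
grasp_force: 0.0
clock: 8.35
eef_pos: [0.3704, -0.0275, 0.1817]
tool_rot: [0.013, 1.0, 0.0, -0.001]
ft_force: [0.8, 0.2, -0.3]
grip_width: -0.0
grasp_force: 0.0
243 [318.96296296 171.37860082] [[319.42117222 171.66909787]]
```

View pics/p7.png

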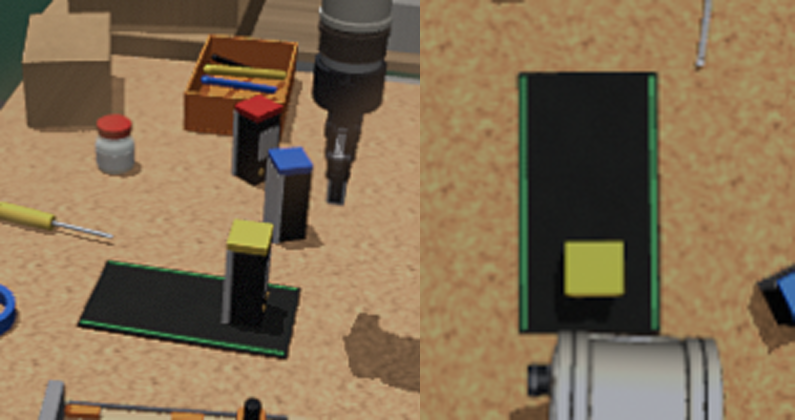

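The module stands free on the mat at about (0.464,−0.028). With the gripper shut, I'll lower behind it and push lightly high on the −x side.

```bash
python3 -m creep '[[0,0,-2.5,0,0,0],[0,0,-2.5,0,0,0],[0,0,-2.3,0,0,0],[2,0,0,0,0,0],[2,0,0,0,0,0],[1,0,0,0,0,0],[0,0,0,0,0,0]]' -1; python3 -m creep '[[0.4,0,0,0,0,0],[0.4,0,0,0,0,0],[0.4,0,0,0,0,0],[0.4,0,0,0,0,0],[0.4,0,0,0,0,0],[0.4,0,0,0,0,0],[0.4,0,0,0,0,0],[0.4,0,0,0,0,0]]'
```

```text
clock: 9.15
eef_pos: [0.4263, -0.0277, 0.1085]
tool_rot: [0.012, 1.0, -0.0, 0.001]
ft_force: [-0.5, 0.7, 1.4]
grip_width: 0.0
grasp_force: 0.0
clock: 9.95
eef_pos: [0.4566, -0.0277, 0.1083]
tool_rot: [0.013, 1.0, -0.0, 0.0]
ft_force: [-0.5, 0.1, 1.1]
grip_width: -0.0003
grasp_force: 0.2
```

```bash
python3 -m creep '[[0.4,0,0,0,0,0],[0.4,0,0,0,0,0],[0.4,0,0,0,0,0],[0.4,0,0,0,0,0],[0.4,0,0,0,0,0],[0.4,0,0,0,0,0],[0.4,0,0,0,0,0],[0,0,0,0,0,0]]'; python3 -m creep '[[-2,0,3,0,0,0],[-4,0,4,0,0,0],[-4,0,0,0,0,0],[-4,0,0,0,0,0],[0,0,0,0,0,0],[0,0,0,0,0,0]]' 1
python3 - <<'E'
from h import *
s=camera("side");t=camera("top")
a=cv2.resize(s[60:260,200:400,::-1],None,fx=2.1,fy=2.1,interpolation=2);b=cv2.resize(t[150:290,230:355,::-1],(375,420),interpolation=2)
cv2.imwrite("pics/p8.png",np.hstack([a,b])); cv2.imwrite("pics/raw_s.png",s[:,:,::-1]); cv2.imwrite("pics/raw_t.png",t[:,:,::-1])
E
```

```text
clock: 10.75
eef_pos: [0.4848, -0.0277, 0.1083]
tool_rot: [0.013, 1.0, 0.0, 0.0]
ft_force: [0.5, 0.2, -0.4]
grip_width: -0.0001
grasp_force: 0.0
clock: 11.35
eef_pos: [0.3484, -0.0277, 0.174]
tool_rot: [0.013, 1.0, -0.0, 0.001]
ft_force: [0.6, 0.4, 0.6]
grip_width: 0.0844
grasp_force: 0.0
```

View pics/p8.png

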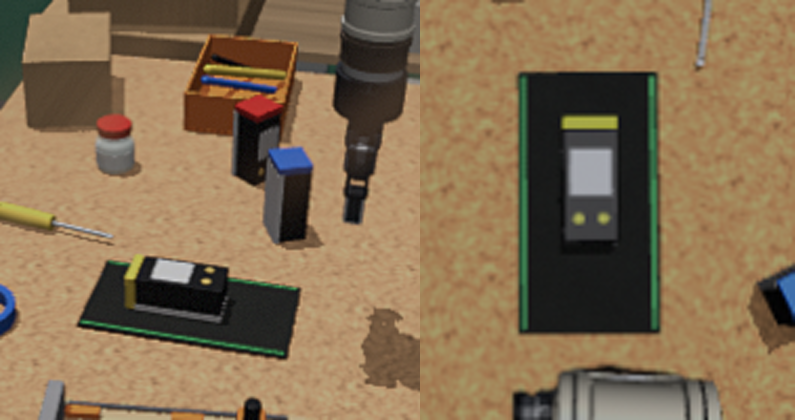

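It lies fins down with the yellow end away from the robot: top face corners (562,115), (618,116), (617,240) and (565,240) in the crop.

```bash
python3 - <<'E'
from h import *
c=np.array([(562,115),(618,116),(617,240),(565,240)],float); px=(c-[420,0]+.5)/3-.5+[230,150]
P=unproj("top",px,.054);print(P,P.mean(0)); d=P[0]+P[1]-P[2]-P[3];print(np.degrees(np.arctan2(d[1],d[0])))
t=cv2.imread("pics/raw_t.png")[:,:,::-1];m=capmask(t)[185:200,270:300];print((m>0).sum(),unproj("top",[np.argwhere(m).mean(0)[::-1]+[270,185]],.054))
print(status.get_obs()['eef_pos'])
E
```

```text
[[ 0.61176441 -0.00386672  0.054     ]
 [ 0.60944796 -0.05752448  0.054     ]
 [ 0.49085249 -0.05285411  0.054     ]
 [ 0.49207062 -0.00350421  0.054     ]] [ 0.55103387 -0.02943738  0.054     ]
-1.2099566126714463
75 [[ 0.60380149 -0.02987996  0.054     ]]
[ 0.34996132 -0.02776368  0.17410363]
```

```bash
python3 -m creep '[[3,0,0,0,0,0],[4,0,0,0,0,0],[4,0,0,0,0,0],[4,0,0,0,0,0],[3,-0.1,0,0,0,0],[2.1,0,0,0,0,0],[0,0,0,0,0,0],[0,0,0,0,0,0]]' 1; python3 -m creep '[[0,0,-3,0,0,0],[0,0,-3,0,0,0],[0,0,-3,0,0,0],[0,0,-3,0,0,0],[0,0,-2,0,0,0],[0,0,-1.5,0,0,0],[0,0,0,0,0,0],[0,0,0,0,0,0]]' 1
```

```text
clock: 12.25
eef_pos: [0.5499, -0.0286, 0.1724]
tool_rot: [0.012, 1.0, 0.0, -0.001]
ft_force: [-0.5, 0.5, 0.5]
grip_width: 0.0853
grasp_force: 0.0
clock: 13.05
eef_pos: [0.5492, -0.0287, 0.019]
tool_rot: [0.013, 1.0, -0.0, -0.0]
ft_force: [-0.3, -0.2, 0.5]
grip_width: 0.0855
grasp_force: 0.0
```

```bash
python3 -m creep '[[0,0,0,0,0,0],[0,0,0,0,0,0],[0,0,0,0,0,0],[0,0,0,0,0,0],[0,0,0,0,0,0],[0,0,0,0,0,0]]' -1; python3 -m creep '[[0,0,1,0,0,0],[0,0,2,0,0,0],[0,0,3,0,0,0],[0,0,3,0,0,0],[0,2,0,0,0,1],[0,3,0,0,0,1],[0,4,0,0,0,1],[0,4,0,0,0,1]]'; python3 -m creep '[[0,4,0,0,0,1],[0,4,0,0,0,1],[0,3,0,0,0,1],[0.2,2,0,0,0,1],[0,0,0,0,0,0.6],[0,0,0,0,0,0],[0,0,0,0,0,0]]'
```

```text
clock: 13.65
eef_pos: [0.5508, -0.0289, 0.0201]
tool_rot: [0.013, 1.0, -0.0, 0.001]
ft_force: [-1.4, -0.6, 6.3]
grip_width: 0.0512
grasp_force: 64.9
clock: 14.45
eef_pos: [0.5488, 0.1021, 0.1084]
tool_rot: [-0.022, 1.0, -0.0, -0.001]
ft_force: [1.4, -0.8, -4.2]
grip_width: 0.0513
grasp_force: 63.8
clock: 15.15
eef_pos: [0.5512, 0.2303, 0.1082]
tool_rot: [-0.062, 0.998, -0.0, -0.001]
ft_force: [-0.3, 0.2, -4.6]
grip_width: 0.0514
grasp_force: 63.8
```

```bash
python3 -m creep '[[0,0,-2,0,0,0],[0,0,-2,0,0,0],[0,0,-1,0,0,0],[0,0,0,0,0,0],[0,0,0,0,0,0],[0,0,0,0,0,0]]'
python3 - <<'E'
from h import *
s=camera("side");t=camera("top")
a=cv2.resize(s[200:320,200:380,::-1],None,fx=2.5,fy=2.5,interpolation=2);b=cv2.resize(t[165:285,165:240,::-1],(300,480),interpolation=2)
cv2.imwrite("pics/p9.png",np.hstack([np.vstack([a,np.zeros((180,450,3),np.uint8)]),b]))
m=capmask(t)[170:240,170:235];q=np.argwhere(m);print(len(q))
if len(q): print(unproj("top",[q.mean(0)[::-1]+[170,170]],.09))
print(status.get_obs()['eef_pos'])
E
```

```text
clock: 15.75
eef_pos: [0.5528, 0.2314, 0.0599]
tool_rot: [-0.062, 0.998, 0.0, 0.001]
ft_force: [0.8, -0.1, -3.1]
grip_width: 0.0517
grasp_force: 63.9
40
[[0.60785184 0.2270002  0.09      ]]
[0.55262865 0.23159003 0.05986607]
```

View pics/p9.png

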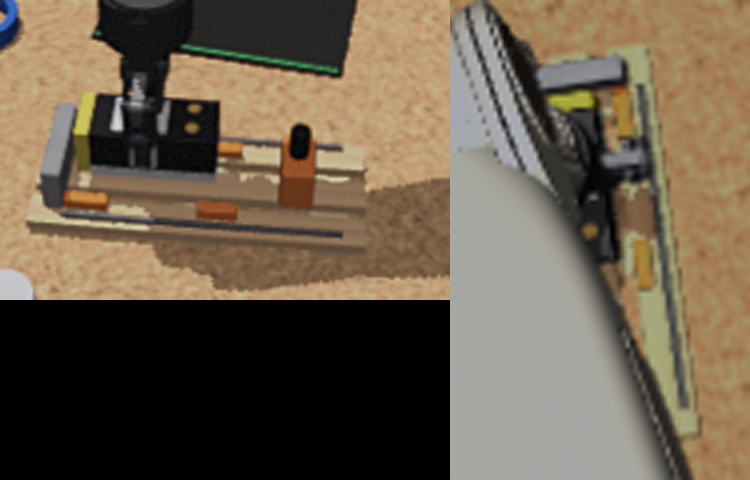

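The module is held over the channel with its cap near the stop: cap edge at (592,103) and guide's inner edge at (613,110) in the right crop. I'll check the lateral clearance numerically, using the guides themselves.

```bash
python3 - <<'E'
from h import *
g=lambda p:(np.array(p,float)+.5)/4-.5-[112.5-165,-165]
n=np.radians(7.1);R=np.array([[np.cos(n),np.sin(n)],[-np.sin(n),np.cos(n)]])
def cr(P):return (P[:,:2]-[.521,.226])@R.T*1000
print("cap edge",cr(unproj("top",g([(593,93),(595,106)]),.093)),"guide inner",cr(unproj("top",g([(613,90),(619,135),(634,240),(639,288)]),.028)))
print("guides from topc: L inner, R inner",cr(unproj("top",tc([(46,82),(48,112),(61,193),(64,222),(108,71),(112,102),(123,182),(126,212)]),.028)))
print("tcp",cr(np.array([[.5527,.2315]])))
s=lambda p:(np.array(p,float)+.5)/2.5-.5+[200,200]
print("stop top front edge side",cr(unproj("side",s([(76,105),(60,204)]),[.061,.016])), "cap top near",cr(unproj("side",s([(78,95),(74,162)]),[.093,.045])))
E
```

```text
cap edge [[ 89.06836155 -25.49150701]
 [ 79.74553156 -25.69066928]] guide inner [[ 98.87076741 -31.93240856]
 [ 65.13539235 -31.92301993]
 [-12.91247822 -32.53242746]
 [-48.07885574 -31.4191795 ]]
guides from topc: L inner, R inner [[ 93.50128499  29.88641437]
 [ 63.77527592  31.68712562]
 [-16.81253845  29.23592512]
 [-45.18582118  30.02163665]
 [ 95.17925333 -32.3155934 ]
 [ 64.22598755 -32.17432609]
 [-14.97957451 -32.37403191]
 [-44.27079566 -31.32624893]]
tcp [[32.13673055  1.53965885]]
stop top front edge side [[103.05283221 -37.19074207]
 [106.63154303  41.41288732]] cap top near [[ 96.03278247 -16.14600299]
 [ 96.60382761  17.59219328]]
```

```bash
python3 -m creep '[[0,-0.15,0,0,0,0],[0,0,-1,0,0,0],[0,0,-0.8,0,0,0],[0,0,-0.6,0,0,0],[0,0,-0.4,0,0,0],[0,0,0,0,0,0],[0,0,0,0,0,0]]'; python3 -m creep '[[0,0,-0.1,0,0,0],[0,0,0,0,0,0],[0,0,0,0,0,0]]'
```

```text
clock: 16.55
eef_pos: [0.5518, 0.2299, 0.0304]
tool_rot: [-0.063, 0.998, -0.0, -0.0]
ft_force: [-0.6, 0.0, -3.1]
grip_width: 0.0513
grasp_force: 64.1
clock: 16.85
eef_pos: [0.5518, 0.2299, 0.0301]
tool_rot: [-0.062, 0.998, 0.0, 0.0]
ft_force: [-2.9, -0.6, 1.2]
grip_width: 0.0514
grasp_force: 64.6
```

Seated. I'll release, retreat up, shut the gripper and go behind the jaw.

```bash
python3 -m creep '[[0,0,0,0,0,0],[0,0,0,0,0,0],[0,0,0,0,0,0],[0,0,0,0,0,0],[0,0,0,0,0,0]]' 1; python3 -m creep '[[0,0,1.5,0,0,0],[0,0,2.5,0,0,0],[0,0,4,0,0,0],[0,0,4,0,0,0],[-3,-0.38,0,0,0,0],[-4,-0.5,0,0,0,0],[-4,-0.5,0,0,0,0],[-4,-0.5,0,0,0,0]]'; python3 -m creep '[[-3.4,-0.42,0,0,0,0],[0,0,0,0,0,0],[0,0,0,0,0,0],[0,0,0,0,0,0]]' -1
python3 - <<'E'
from h import *
s=camera("side");t=camera("top")
a=cv2.resize(s[200:320,200:380,::-1],None,fx=2.5,fy=2.5,interpolation=2);b=cv2.resize(t[165:285,165:240,::-1],(300,480),interpolation=2)
cv2.imwrite("pics/p10.png",np.hstack([np.vstack([a,np.zeros((180,450,3),np.uint8)]),b]))
E
```

```text
clock: 17.35
eef_pos: [0.5519, 0.2299, 0.0297]
tool_rot: [-0.062, 0.998, 0.0, 0.0]
ft_force: [0.3, -0.9, -0.2]
grip_width: 0.0853
grasp_force: 0.0
clock: 18.15
eef_pos: [0.4004, 0.2107, 0.1497]
tool_rot: [-0.062, 0.998, 0.0, 0.0]
ft_force: [0.5, -0.9, -0.4]
grip_width: 0.0849
grasp_force: 0.0
clock: 18.55
eef_pos: [0.3692, 0.2074, 0.1502]
tool_rot: [-0.062, 0.998, 0.0, 0.001]
ft_force: [0.1, 0.4, 0.2]
grip_width: 0.028
grasp_force: 0.0
```

View pics/p10.png

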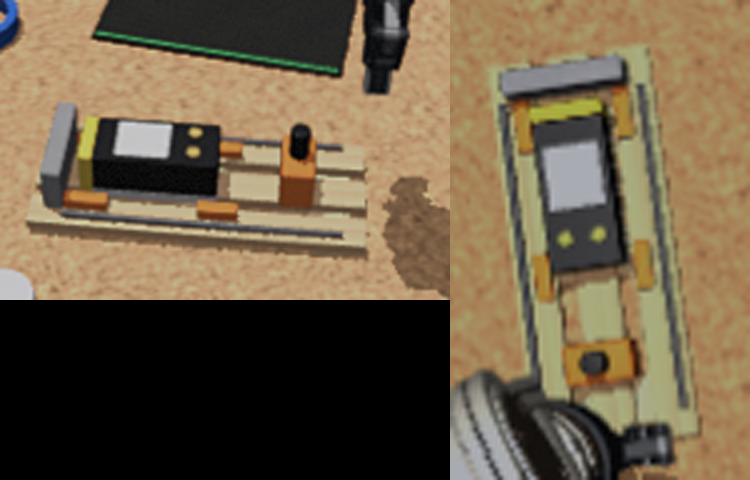

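The module lies in the cradle with its cap towards the stop. The jaw block is at (600,362) in the right crop and the gripper is behind it. I'll lower and push.

```bash
python3 -m creep '[[0,0,-2.5,0,0,0],[0,0,-3,0,0,0],[0,0,-3,0,0,0],[0,0,-2,0,0,0],[0,0,-0.7,0,0,0],[0,0,0,0,0,0],[0,0,0,0,0,0]]' -1; python3 -m creep '[[0.5,0.06,0,0,0,0],[0.5,0.06,0,0,0,0],[0.5,0.06,0,0,0,0],[0.5,0.06,0,0,0,0],[0.5,0.06,0,0,0,0],[0.5,0.06,0,0,0,0],[0,0,0,0,0,0]]';  python3 -m creep '[[0.5,0.06,0,0,0,0],[0.5,0.06,0,0,0,0],[0.5,0.06,0,0,0,0],[0.5,0.06,0,0,0,0],[0.5,0.06,0,0,0,0],[0.5,0.06,0,0,0,0]]'
```

```text
clock: 19.35
eef_pos: [0.3688, 0.2072, 0.0383]
tool_rot: [-0.062, 0.998, 0.0, 0.001]
ft_force: [0.7, 0.3, -0.4]
grip_width: 0.0
grasp_force: 0.0
clock: 20.05
eef_pos: [0.3984, 0.2105, 0.0376]
tool_rot: [-0.062, 0.998, 0.0, 0.0]
ft_force: [-0.3, -0.8, 0.1]
grip_width: -0.0002
grasp_force: 0.0
clock: 20.65
eef_pos: [0.4279, 0.2139, 0.0374]
tool_rot: [-0.062, 0.998, -0.0, -0.0]
ft_force: [-1.9, 0.2, -1.5]
grip_width: 0.0
grasp_force: 1.2
```

```bash
python3 -m creep '[[0.5,0.06,0,0,0,0],[0.5,0.06,0,0,0,0],[0.5,0.06,0,0,0,0],[0.5,0.06,0,0,0,0],[0.2,0.02,0,0,0,0],[0.2,0.03,0,0,0,0]]'; python3 -m creep '[[0.2,0.02,0,0,0,0],[0.2,0.03,0,0,0,0],[0,0,0,0,0,0]]'; python3 -m creep '[[0.2,0.02,0,0,0,0],[0,0,0,0,0,0]]'
```

```text
clock: 21.25
eef_pos: [0.4514, 0.2169, 0.0377]
tool_rot: [-0.062, 0.998, 0.0, -0.001]
ft_force: [-4.2, -0.9, 1.2]
grip_width: 0.0003
grasp_force: 2.4
clock: 21.55
eef_pos: [0.4556, 0.2174, 0.0377]
tool_rot: [-0.063, 0.998, -0.0, -0.0]
ft_force: [-4.0, -0.7, 0.5]
grip_width: -0.0
grasp_force: 2.0
clock: 21.75
eef_pos: [0.458, 0.2177, 0.0377]
tool_rot: [-0.062, 0.998, 0.0, 0.0]
ft_force: [-4.3, 0.3, 0.3]
grip_width: 0.0001
grasp_force: 1.8
```

```bash
python3 -m creep '[[0.2,0.02,0,0,0,0],[0,0,0,0,0,0]]'; python3 -m creep '[[0.1,0.01,0,0,0,0],[0,0,0,0,0,0]]';python3 -m creep '[[0.1,0.02,0,0,0,0],[0,0,0,0,0,0]]'
```

```text
clock: 21.95
eef_pos: [0.4601, 0.2179, 0.0377]
tool_rot: [-0.062, 0.998, 0.0, 0.0]
ft_force: [-2.9, 0.1, 0.0]
grip_width: 0.0001
grasp_force: 1.7
clock: 22.15
eef_pos: [0.4609, 0.218, 0.0377]
tool_rot: [-0.062, 0.998, 0.0, 0.0]
ft_force: [-4.6, -0.2, 0.4]
grip_width: -0.0
grasp_force: 2.1
clock: 22.35
eef_pos: [0.462, 0.2182, 0.0377]
tool_rot: [-0.062, 0.998, -0.0, 0.0]
ft_force: [-3.8, 0.6, 0.2]
grip_width: -0.0002
grasp_force: 2.0
```

```bash
python3 -m creep '[[0.1,0.01,0,0,0,0],[0,0,0,0,0,0]]'; python3 -m creep '[[0.1,0.01,0,0,0,0],[0,0,0,0,0,0]]';python3 -m creep '[[0.1,0.02,0,0,0,0],[0,0,0,0,0,0]]'
```

```text
clock: 22.55
eef_pos: [0.4622, 0.2182, 0.0377]
tool_rot: [-0.063, 0.998, 0.0, -0.001]
ft_force: [-5.9, -0.2, 2.8]
grip_width: -0.0001
grasp_force: 3.0
clock: 22.75
eef_pos: [0.4622, 0.2182, 0.0377]
tool_rot: [-0.063, 0.998, 0.0, -0.002]
ft_force: [-9.2, -1.2, 4.4]
grip_width: 0.0
grasp_force: 4.3
clock: 22.95
eef_pos: [0.4622, 0.2182, 0.0377]
tool_rot: [-0.063, 0.998, -0.0, -0.003]
ft_force: [-10.0, -0.2, 7.6]
grip_width: -0.0
grasp_force: 5.5
```

Solid stop. I'll back off, lift clear and check against the images numerically.

```bash
python3 -m creep '[[0.1,0.01,0,0,0,0],[0,0,0,0,0,0],[0,0,0,0,0,0]]'; python3 -m creep '[[-1,-0.12,0,0,0,0],[-3,-0.37,0,0,0,0],[-2,-0.2,0,0,0,0],[0,0,3,0,0,0],[0,0,4,0,0,0],[0,0,4,0,0,0],[0,0,0,0,0,0],[0,0,0,0,0,0]]'
python3 - <<'E'
from h import *
s=camera("side")
# orange jaw face/knob & cap positions in side image
n=np.radians(7.1);R=np.array([[np.cos(n),np.sin(n)],[-np.sin(n),np.cos(n)]])
W=lambda x,y,z:np.r_[R.T@[x,y]+[.521,.226],z]
cv2.imwrite("pics/end.png",s[:,:,::-1])
h=cv2.cvtColor(s,cv2.COLOR_RGB2HSV); o=cv2.inRange(h,(5,150,60),(18,255,255)); o[:, :230]=0;o[:235]=0;o[310:]=0;o[:,360:]=0
k,_,st,ce=cv2.connectedComponentsWithStats(o)
for i in range(1,k):
    if st[i,4]>15: print(st[i],ce[i])
m=capmask(s);m[:235]=0;m[310:]=0;m[:,300:]=0;q=np.argwhere(m);print("cap px",len(q),q.min(0)[::-1],q.max(0)[::-1])
print("expected jaw back top corners, front top, cap/stop top corners",proj("side",[W(-.05,.025,.06),W(-.05,-.025,.06),W(-.02,.025,.06),W(-.05,.025,.018),W(.1,.026,.064),W(.1,-.026,.064),W(.09,.026,.064)]).round(1))
E
```

```text
clock: 23.25
eef_pos: [0.4621, 0.2181, 0.0376]
tool_rot: [-0.063, 0.998, -0.0, -0.003]
ft_force: [-12.9, -0.7, 9.1]
grip_width: 0.0001
grasp_force: 6.6
clock: 24.05
eef_pos: [0.4082, 0.2126, 0.1494]
tool_rot: [-0.062, 0.998, 0.001, 0.003]
ft_force: [0.4, -0.2, -0.6]
grip_width: -0.0
grasp_force: 0.0
[279 252  18  36 444] [288.11711712 271.67792793]
[230 276  13   8  86] [235.80232558 279.87209302]
cap px 106 [226 246] [234 274]
expected jaw back top corners, front top, cap/stop top corners [[297.2 267.1]
 [298.5 250.6]
 [282.9 266.1]
 [296.5 280.7]
 [226.6 260.9]
 [230.6 244.2]
 [231.2 261.3]]
```

```bash
python3 -c "
from workcell import ticket;print(ticket.job_done())"
```

```text
the job is handed in; nothing more can be done
None
```

The job is handed in at about 24 s: the yellow module stood free on the mat, was pushed over onto its fins, and now lies fins down in the cradle, held between the orange jaw and the grey stop. I checked that final position in the side camera, and no other module or bench object was knowingly touched.

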